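# Set out the bench for marking the last bao pit

### The job

Get the bench ready to mark the last pit of the bao board. Press the ejector lever of the boring nest so that the pit template disc rises, lay the disc on the board over the scribed bare place between the bored pits, and stand the brass weight centred on top of the disc to hold it. Lay the marking gauge left of the board (the robot's left), pointing front to back in line with the middle of the board's end, and the auger bit behind the board (the side away from the robot), parallel to the long edge and centred on it, each with a gap of about 5 cm to the board; do not disturb the enamel bowl.

Things in the scene. Friction and masses are not known exactly. Their poses are not given: they have to be found in the camera images.
- disc: Pit template disc: solid pale jacaranda disc, 36 mm across, 14 mm thick, 20 g, small dark dot at its centre. Origin: centre of its underside; z up. At the start it sits flush in the nest's round pocket; with the lever fully pressed it stands 11 mm out of the nest's top face and can be gripped by its edge.
- weight: Turned brass layout weight, 140 g, 40 mm tall: round base 30 mm across and 13 mm high, narrow neck, round knob 21 mm across between heights 27 and 36 mm (grip here). Origin: centre of its underside; z up. Stands upright on the bench.
- gauge: Brass marking gauge, 320 g, lying flat: block 30 mm long (x), 40 wide (y), 24 high, to be gripped across its 40 mm, with a 10 mm square beam through it along x from -50 to +80 mm, centre line 12 mm up; thumb screw on the block to 34 mm high. Origin: centre of the block's underside; z up; 'in line' means this point. At the start the beam lies within 0.35 rad of world y.
- auger: Steel auger bit, 160 g, lying on the bench: spiral 20 mm across from x = -40 to +75 mm, 10 mm square tang to x = -82, fine point to x = +87. Origin on its axis (10 mm above the bench), x along it toward the point; 'centred' means this point. Grip across the spiral at the origin. It does not roll by itself. At the start within 0.35 rad of world y.
- blank: Bao board in the making: brown slab 96 mm deep (x), 240 mm long (y), 30 mm high, fixed; two rows of five places 44 mm apart, all bored (36 mm across, 14 deep) but one. Origin: centre of underside; x to the back (away from the robot), y to its left end, z up. With 50 mm gaps the auger's axis lies 108 mm behind the origin (x), the gauge's origin 190 mm left of it (y).
- bare_place (a point): Centre of the one unbored place, on the board's top face (30 mm above the bench), a thinly scribed 36 mm circle in the row near the robot, second from the right end, with a bored pit on either side. Axes as the board's.
- nest: Boring nest: green iron block bolted to the bench, 84 mm (x) by 72 mm (y), 42 mm high, with low bolted feet at both y sides, and in its top a round pocket 14 mm deep, at the middle, that holds the disc. Origin: centre of its underside; its lever sticks out to -x, toward the robot. Axes: z up.
- lever_pad (a point): Middle of the top of the ejector lever's thumb pad, a steel disc 26 mm across, 130 mm from the nest's origin in the nest's -x. About 53 mm above the bench at the start; it goes down 27 mm (and shifts about 5 mm away from the nest on the way) when pressed home, to about 26 mm above the bench.
- lever (a joint): Angle of the ejector lever, rad: 0 at rest, 0.35 pressed fully down against its stop. Pressing the pad down takes about 3 N; the pivot is stiff, the lever stays where it is left and holds the disc up.
- bowl: Chipped white enamel bowl with a blue rim, 106 mm across, 42 mm high, standing loose among the loose things. Origin: centre of its underside. To be left alone.
Mind the look-alikes: they are no part of the job. What is shaped like the auger but purple is not meant. Of the things that look like the nest, the larger one is meant.

How it is judged:
By the outcome, as a careful person would: the job done as asked, in the order asked, and still so for the second after the job is handed in, with the robot touching nothing.
It also fails if it takes over 122 s, if anything falls off the work surface, if the arm or the gripper's body presses on something with over 40 N, if the wrist force passes 120 N, or if a joint passes its speed limit or range.

### The arm

A 6-joint arm with a two-finger parallel gripper is mounted at the origin on the work surface. World frame = base frame: x ahead of the robot, y to its left, z up, the work surface at z = 0. Lengths are in m, angles in rad, forces in N, time in s.
With the tool pointing down it reaches from about 0.4 to 0.825 m from the base axis. Payload 7 kg.
Tool frame: the origin (TCP) lies on the mounting face of the last link; the fingertips stand 178 mm ahead of it and the grasp point (between the pads) lies arm.grip_depth ahead of it (arm.grip_depth is the distance from the TCP to the grasp point, in m); z points along the fingers, y is the direction in which the jaws open and shut (so a half turn about z gives the same grasp; the last joint's range is limited). The gripper opens to 88 mm and grips with 3 to 60 N. Pads are 19 mm wide; open, the fingers measure 130 mm over their backs; the gripper's body (78 mm by 193 mm) begins 47 mm behind the grasp point.
Start: joints at [1.407, 0.359, 0.012, 0, -1.224, -0.288], TCP at [0.295, 0.607, 0.405] pointing down, gripper open.
Joint ranges: [-3.07, 3.07], [-1.43, 2.12], [-1.02, 1.25], [-3.03, 1.67], [-3.05, -0], [-3.03, 3.03]. Speed limits (rad/s): [2.39, 2.39, 3.01, 3.14, 3.14, 3.14].

### API

Orientations are given as [roll, pitch, yaw] about the fixed x, y, z axes, in that order (R = Rz(yaw) Ry(pitch) Rx(roll)).
In Python, from station import arm gives the robot as it stands.
- The arm moves only by the tool carry_out, never from a script. Its argument "targets" is a list that holds one entry, the list of rows, each a list of 7 numbers: the turn, a rotation vector about the tool's x, y, z in units of 8 degrees (1.0 is 8 degrees), then the shift along the tool's x, y, z in units of 2.5 cm (1.0 is 2.5 cm), then the opening, from -1 (shut) to 1 (fully open). A call has 1 to 20 rows; each row shifts and turns the commanded pose from where the row before left it, along the tool's axes as they then stand; what a row does not reach is not made up. A row lasts 1/8 s, in which the tool goes at most 62.5 mm and 10.7 degrees, less where a joint would pass 70% of its speed; a pose out of reach is approached as far as the arm can. A call with a number of a shift or a turn outside -1 to 1 is refused whole. A call with a gripper value outside its range is refused whole. The fingers move at their own pace and stop on an object; "squeeze" is the grip in N (left out, the last holds). Time passes only in rows, so rows that do not move let the fingers close. It gives the time, the measured TCP pose, the force and the opening at its end, in the units of the state.
- arm.get_state(): the state, without advancing time (a new reading comes with each control period).
- arm.grab_frame(name): name is "side" or "top"; returns (picture, depth): 384x512x3 uint8, red, green, blue; 384x512 float32, m along the optical axis (not along the pixel's ray), 0 where there is no reading.
- arm.camera_model(name): a dict with "camera_matrix" (3x3 intrinsics, pixels), "distortion" ([k1, k2, p1, p2, k3] as OpenCV has them; the pictures are not rectified), "world_from_camera" (4x4, takes a point from camera to world coordinates). Camera axes: x right, y down, z forward; pixel columns grow to the right and rows downward; lengths in m; the calibration is good to about 2 mm. A picture is of the moment at which its call begins. camera_model takes no time and is no camera call.
- arm.job_done(): hands the job in, once; it reports no verdict.
Trained networks look in the newest picture that a camera, given by its name, has taken for a name from the list of things; names that differ only in an ending like _2 or _b are one class to them, and where a whole thing is asked for, a point or a joint stands for the part that bears it (a point fixed in the world has none). Each returns a list of dicts, best first, with "conf" (0 to 1); they miss things now and then, are a little off and sometimes report something else, mostly with a low value. They report only what shows in the picture. A call takes as long as a camera call. They do not tell look-alikes from the thing itself.
- arm.spot_in(camera, query): "point" ([row, column] in pixels, amid what is visible of it).
- arm.landmark_of(camera, query): "point" ([row, column] in pixels: a listed point, or the origin of a listed thing).
The state is a dict: "t": time; "q": joint angles; "qd": joint speeds; "joint_efforts": joint torques, N m; "eef_pos": TCP position; "ee_rot": TCP orientation; "force": force on the tool from outside, world axes, zero at the start; "moment": the same for the moment, N m; "width": finger opening in m.
Only numpy, scipy, OpenCV 4.12 (cv2) and the standard library are available. Lean on these libraries where they do the work, as an engineer would, in place of code of your own. Each camera call takes 0.05 s, during which the arm holds its last target.

## Working session

There is one attempt and no reset: what is moved stays moved. The work goes in short steps, Python scripts to look and compute and a tool call to move; the robot and the scene stay as the last step left them, time stands still between calls to the robot, and variables do not carry over. Pictures are saved under pics/ and viewed, and the job is handed in when it is done.

Besides the shell and the picture viewer there is one more tool, called after "Call:" as name(argument=value, ...), one argument or row to a line, values as JSON. carry_out: Moves the arm, as the interface text tells. Its arguments: {"type":"object","properties":{"targets":{"type":"array"},"squeeze":{"type":"number"}},"required":["targets"]}

```bash
ls; mkdir -p pics
cat > h.py <<'E'
import numpy as np, cv2
from station import arm
def snap(name,fn):
    p,d=arm.grab_frame(name); cv2.imwrite('pics/'+fn+'.png',cv2.cvtColor(p,cv2.COLOR_RGB2BGR)); np.savez('pics/'+fn+'.npz',p=p,d=d); return p,d
def ray(name,rc):
    m=arm.camera_model(name);K=np.array(m['camera_matrix']);D=np.array(m['distortion']);T=np.array(m['world_from_camera'])
    u=cv2.undistortPoints(np.array([[[rc[1],rc[0]]]],float),K,D)[0,0]
    return T[:3,3],T[:3,:3]@np.array([u[0],u[1],1.])
def atz(name,rc,z):
    o,r=ray(name,rc); return o+r*(z-o[2])/r[2]
def pix(name,P):
    m=arm.camera_model(name);T=np.linalg.inv(np.array(m['world_from_camera']))
    r,_=cv2.Rodrigues(T[:3,:3]); uv,_=cv2.projectPoints(np.array(P,float).reshape(-1,1,3),r,T[:3,3],np.array(m['camera_matrix']),np.array(m['distortion']))
    return uv[:,0,::-1]
def cloud(name,d):
    m=arm.camera_model(name);K=np.array(m['camera_matrix']);D=np.array(m['distortion']);T=np.array(m['world_from_camera'])
    h,w=d.shape; c,r=np.meshgrid(np.arange(w),np.arange(h))
    u=cv2.undistortPoints(np.stack([c,r],-1).reshape(-1,1,2).astype(float),K,D)[:,0].reshape(h,w,2)
    P=np.dstack([u[...,0]*d,u[...,1]*d,d]); return P@T[:3,:3].T+T[:3,3]
E
python3 - <<'E'
from h import *
print(arm.get_state()); print(arm.grip_depth)
for c in('top','side'):
    snap(c,c+'0'); print(c,arm.camera_model(c))
    for q in ['disc','weight','gauge','auger','blank','bare_place','nest','lever_pad','bowl']:
        print(q,[(round(x['conf'],2),np.round(x['point']).tolist()) for x in arm.landmark_of(c,q)])
print(arm.get_state()['t'])
E
```

```text
pics
{'t': 0.0, 'q': array([ 1.40711978e+00,  3.59382268e-01,  1.10324059e-02, -3.77137246e-04,
       -1.22408445e+00, -2.88102904e-01]), 'qd': array([-0.00077031, -0.00080837,  0.00111664,  0.00042062, -0.00058176,
       -0.00197959]), 'joint_efforts': array([-3.78531222e-04, -5.82727754e+01,  2.93042189e+01,  6.99670002e+00,
        6.75269999e-03, -1.68083188e-04]), 'eef_pos': array([0.29459034, 0.60709443, 0.40370904]), 'ee_rot': array([ 3.13992143e+00, -1.25539480e-04, -4.51907789e-01]), 'force': array([0.51580208, 0.13838861, 0.58257924]), 'moment': array([-0.05234308,  0.08886893, -0.02250174]), 'width': 0.087698662253181}
0.1593
top {'camera_matrix': array([[440.36429241,   0.        , 255.72925259],
       [  0.        , 440.36429241, 185.83350752],
       [  0.        ,   0.        ,   1.        ]]), 'distortion': array([-0.12343484,  0.        ,  0.        ,  0.        ,  0.        ]), 'world_from_camera': array([[-0.01604638, -0.99677442,  0.07863374,  0.33991933],
       [-0.99962092,  0.01423299, -0.02356766, -0.14361601],
       [ 0.02237245, -0.07898211, -0.99662495
[... 669 characters left out ...]
0.       ,  0.       ,  0.       ,  0.       ]), 'world_from_camera': array([[ 0.79261807, -0.37893112,  0.47766913, -0.20428383],
       [-0.60951237, -0.51280171,  0.60459002, -0.96961914],
       [ 0.01585157, -0.77035421, -0.6374191 ,  0.93383477],
       [ 0.        ,  0.        ,  0.        ,  1.        ]])}
disc [(0.59, [207.0, 303.0])]
weight [(0.46, [128.0, 201.0])]
gauge [(0.71, [170.0, 217.0])]
auger [(0.61, [229.0, 230.0]), (0.5, [194.0, 246.0])]
blank [(0.68, [173.0, 276.0])]
bare_place [(0.71, [174.0, 273.0])]
nest [(0.74, [210.0, 303.0]), (0.64, [317.0, 387.0])]
lever_pad [(0.67, [214.0, 271.0]), (0.51, [332.0, 363.0]), (0.22, [142.0, 178.0])]
bowl [(0.76, [141.0, 176.0])]
1.0
```

Run:
```python
import cv2
a=cv2.imread('pics/top0.png'); cv2.imwrite('pics/top0z.png',cv2.resize(a[100:290,40:460],None,fx=1.9,fy=1.9,interpolation=cv2.INTER_CUBIC))
a=cv2.imread('pics/side0.png'); cv2.imwrite('pics/side0z.png',cv2.resize(a[80:370,100:450],None,fx=2,fy=2,interpolation=cv2.INTER_CUBIC))
```

```text
(no output)
```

View pics/top0z.png

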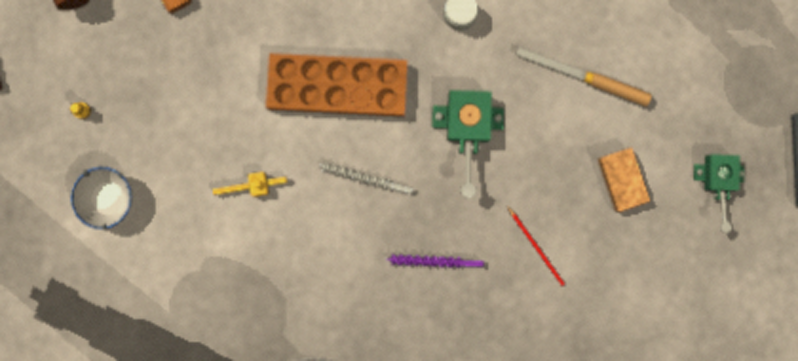

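View pics/side0z.png

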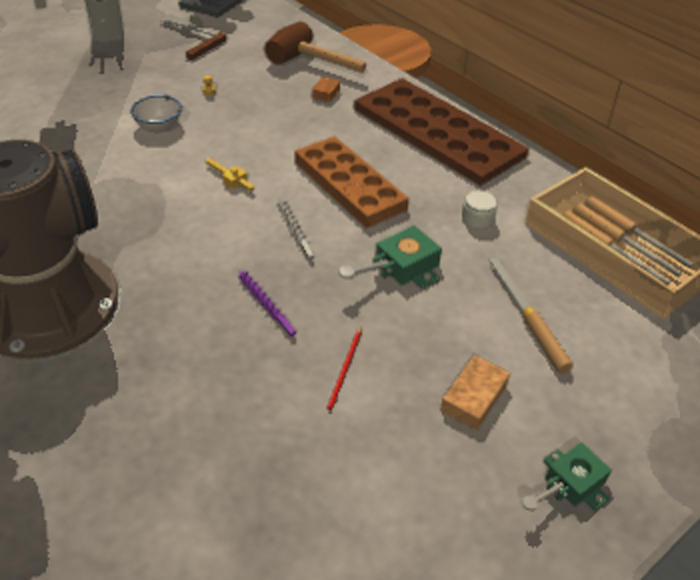

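View pics/top0.png

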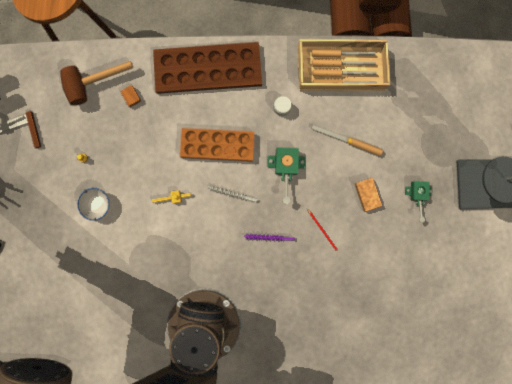

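```bash
cat >> h.py <<'E'
def load(fn):
    z=np.load('pics/'+fn+'.npz'); return z['p'],z['d']
def hsv(p): return cv2.cvtColor(p,cv2.COLOR_RGB2HSV)
E
python3 - <<'E'
from h import *
for c,wins in (('top',{'board':(120,170,172,264),'nest':(140,185,262,312),'weight':(145,168,72,95),'gauge':(183,210,145,198),'auger':(178,208,203,264)}),('side',{'board':(145,195,243,308),'nest':(190,228,265,325),'weight':(112,132,195,212),'gauge':(155,180,198,230),'auger':(178,215,236,260)})):
    p,d=load(c+'0'); P=cloud(c,d); H=hsv(p)
    for n,(r0,r1,c0,c1) in wins.items():
        Q=P[r0:r1,c0:c1]; h=H[r0:r1,c0:c1]; dd=d[r0:r1,c0:c1]
        bg=np.median(Q[...,2])
        print(c,n,'zmed',round(bg,4),'zmax',round(np.percentile(Q[...,2][dd>0],99),4))
        col=(h[...,1]>130)
        if n=='auger': col=(Q[...,2]>0.008)
        lo={'board':.025,'nest':.036,'weight':.003,'gauge':.006,'auger':.008}[n]
        m=(Q[...,2]>lo)&(dd>0)
        if n in('board',): m&=col
        X=Q[m][:,:2]
        (cx,s,a)=cv2.minAreaRect(X.astype(np.float32)*1000)
        print('  n',m.sum(),'mean',X.mean(0).round(4),'rect',np.round(cx,1),np.round(s,1),round(a,1))
        w,v=np.linalg.eigh(np.cov((X-X.mean(0)).T)); print('  axis deg',np.degrees(np.arctan2(v[1,1],v[0,1])).round(2))
E
```

```text
top board zmed 0.0048 zmax 0.0353
  n 1227 mean [ 0.5904 -0.0546] rect [592.7 -51.5] [238.3  95.6] 86.4
  axis deg 85.53
top nest zmed 0.0028 zmax 0.0473
  n 582 mean [ 0.5321 -0.2787] rect [ 516.9 -279.6] [ 72.5 121.5] 88.5
  axis deg 177.24
top weight zmed 0.001 zmax 0.0414
  n 164 mean [0.5594 0.3984] rect [563.5 402. ] [79.4 75. ] 88.9
  axis deg 59.88
top gauge zmed 0.0009 zmax 0.0297
  n 248 mean [0.4231 0.094 ] rect [427.3 102.1] [ 83.4 170.7] 2.2
  axis deg 94.95
top auger zmed 0.0004 zmax 0.0209
  n 205 mean [ 0.4315 -0.096 ] rect [427.3 -97.4] [164.1  78.3] 84.9
  axis deg 73.39
side board zmed 0.0008 zmax 0.0316
  n 645 mean [ 0.5883 -0.0653] rect [665.  -60.1] [242.8 248.9] 85.9
  axis deg 84.55
side nest zmed 0.0003 zmax 0.0515
  n 467 mean [ 0.5123 -0.2831] rect [ 484.6 -279.8] [ 74.4 186.8] 86.6
  axis deg 177.42
side weight zmed -0.0007 zmax 0.0403
  n 56 mean [0.5584 0.4102] rect [575.3 440.2] [153.7  71.3] 55.5
  axis deg 63.25
side gauge zmed -0.001 zmax 0.0288
  n 147 mean [0.4167 0.0866] rect [414.9  98.2] [ 40.6 133.8] 13.8
  axis deg 98.77
side auger zmed -0.0009 zmax 0.0184
  n 126 mean [ 0.4255 -0.1078] rect [ 427.2 -107.4] [158.   18.9] 74.6
  axis deg 73.75
```

```bash
cat > fit.py <<'E'
from h import *
from scipy.optimize import minimize
def box(x0,x1,y0,y1,z0,z1): return np.array([[x,y,z] for x in(x0,x1) for y in(y0,y1) for z in(z0,z1)])
def cyl(r,z0,z1,cx=0,cy=0): 
    a=np.linspace(0,2*np.pi,24,endpoint=False); return np.array([[cx+r*np.cos(t),cy+r*np.sin(t),z] for z in(z0,z1) for t in a])
def xcyl(r,x0,x1,zc):
    a=np.linspace(0,2*np.pi,24,endpoint=False); return np.array([[x,r*np.cos(t),zc+r*np.sin(t)] for x in(x0,x1) for t in a])
M={'board':[box(-.048,.048,-.12,.12,0,.03)],
'nest':[box(-.042,.042,-.036,.036,0,.042)],
'weight':[cyl(.015,0,.013),cyl(.005,.01,.03),cyl(.0105,.027,.036),cyl(.005,.03,.04)],
'gauge':[box(-.015,.015,-.02,.02,0,.024),box(-.05,.08,-.005,.005,.007,.017),cyl(.006,.02,.034)],
'auger':[xcyl(.01,-.04,.075,.01),box(-.082,-.04,-.005,.005,.005,.015),xcyl(.002,.075,.087,.01)],
'disc':[cyl(.018,.041,.042)],'lever':[cyl(.013,.0505,.053)],}
S=6
def render(name,prims,pose,win,z=0):
    r0,r1,c0,c1=win; x,y,t=pose; R=np.array([[np.cos(t),-np.sin(t),0],[np.sin(t),np.cos(t),0],[0,0,1]])
    im=np.zeros(((r1-r0)*S,(c1-c0)*S),np.uint8)
    for p in prims:
        w=pix(name,p@R.T+[x,y,z]); h=cv2.convexHull(((w[:,::-1]-[c0-.5,r0-.5])*S-.5).astype(np.float32))
        cv2.fillPoly(im,[np.round(h*16).astype(np.int32)],255,shift=4)
    return cv2.resize(im,(c1-c0,r1-r0),interpolation=cv2.INTER_AREA)/255.
def fit(obs,prims,p0,z=0,free_yaw=True,sh=False):
    # obs: list of (cam,mask float,win); minimise squared diff
    sc=np.array([.01,.01,.1])
    def f(v):
        q=p0+v*sc if free_yaw else p0+np.append(v,0)*sc
        return sum(((render(c,prims,q,w,z)-m)**2).sum() for c,m,w in obs)
    best=None
    for s in([.5,.5,.5],[-.5,.5,-.5],[.3,-.5,0.2]):
        s=np.array(s)[:3 if free_yaw else 2]
        sim=np.vstack([0*s]+[np.eye(len(s))[i]*s[i] for i in range(len(s))])
        r=minimize(f,0*s,method='Nelder-Mead',options=dict(initial_simplex=sim,xatol=1e-3,fatol=1e-3,maxiter=300))
        if best is None or r.fun<best.fun: best=r
    v=best.x; q=p0+v*sc if free_yaw else p0+np.append(v,0)*sc
    return q,best.fun
E
cat > f0.py <<'E'
from fit import *
W={'top':{'board':(120,170,172,264),'nest':(140,185,262,312),'weight':(145,168,72,95),'gauge':(183,210,145,198)},'side':{'board':(140,200,240,310),'nest':(188,232,272,325),'weight':(112,132,195,212),'gauge':(155,180,198,230)}}
P0={'board':(.59,-.055,-.07),'nest':(.52,-.28,-.05),'weight':(.56,.4,0),'gauge':(.425,.09,1.68)}
fr={c:load(c+'0')[0] for c in('top','side')}
for n in P0:
    obs=[]
    for c in('top','side'):
        w=W[c][n]; h=hsv(fr[c])[w[0]:w[1],w[2]:w[3]].astype(int)
        H,Sa,V=h[...,0],h[...,1],h[...,2]
        if n=='board': m=(H<18)&(Sa>120)
        if n=='nest': m=((H>50)&(H<95)&(Sa>90))|((H<25)&(Sa>110))
        if n in('weight','gauge'): m=(Sa>110)&(H>12)&(H<40)
        m=m.astype(np.uint8)
        cn,_=cv2.findContours(m,cv2.RETR_EXTERNAL,cv2.CHAIN_APPROX_NONE)
        cn=max(cn,key=cv2.contourArea); mm=m*0; cv2.drawContours(mm,[cn],-1,1,-1)
        cv2.imwrite(f'pics/m_{c}_{n}.png',mm*255)
        obs.append((c,mm.astype(float),w))
    for lab,o in (('top',obs[:1]),('side',obs[1:]),('both',obs)):
        q,f=fit(o,M[n],np.array(P0[n],float),free_yaw=n!='weight')
        print(n,lab,q[:2].round(4),round(np.degrees(q[2]),2),'res',round(f,1),'area',[int(x[1].sum()) for x in o])
E
python3 f0.py
```

```text
board top [ 0.5935 -0.0519] -3.65 res 33.7 area [2165]
board side [ 0.5943 -0.0538] -4.76 res 47.9 area [1257]
board both [ 0.5936 -0.0526] -3.78 res 86.7 area [2165, 1257]
nest top [ 0.5311 -0.2796] -2.59 res 145.1 area [670]
nest side [ 0.5345 -0.2836] -5.24 res 130.8 area [581]
nest both [ 0.532  -0.2825] -1.37 res 277.6 area [670, 581]
weight top [0.5574 0.4027] 0.0 res 3.3 area [77]Traceback (most recent call last):
  File "f0.py", line 19, in <module>
    q,f=fit(o,M[n],np.array(P0[n],float),free_yaw=n!='weight')
        ~~~^^^^^^^^^^^^^^^^^^^^^^^^^^^^^^^^^^^^^^^^^^^^^^^^^^^
  File "fit.py", line 32, in fit
    r=minimize(f,0*s,method='Nelder-Mead',options=dict(initial_simplex=sim,xatol=1e-3,fatol=1e-3,maxiter=300))
    res = _minimize_neldermead(fun, x0, args, callback, bounds=bounds,
                               **options)
    fsim[j] = func(sim[j])
              ~~~~^^^^^^^^
    fx = function(np.copy(x), *(wrapper_args + args))
  File "fit.py", line 27, in f
    return sum(((render(c,prims,q,w,z)-m)**2).sum() for c,m,w in obs)
  File "fit.py", line 27, in <genexpr>
    return sum(((render(c,prims,q,w,z)-m)**2).sum() for c,m,w in obs)
                 ~~~~~~^^^^^^^^^^^^^^^
  File "fit.py", line 19, in render
    w=pix(name,p@R.T+[x,y,z]); h=cv2.convexHull(((w[:,::-1]-[c0-.5,r0-.5])*S-.5).astype(np.float32))
  File "h.py", line 12, in pix
    m=arm.camera_model(name);T=np.linalg.inv(np.array(m['world_from_camera']))
ValueError: time passes only in moves, steps and waits
```

```bash
python3 - <<'E'
import re
from station import arm
import pickle
pickle.dump({c:arm.camera_model(c) for c in('top','side')},open('cam.pkl','wb'))
s=open('h.py').read().replace('arm.camera_model(name)','CAM[name]').replace("from station import arm","from station import arm\nimport pickle,os\nCAM=pickle.load(open('cam.pkl','rb'))",1)
open('h.py','w').write(s)
E
sed -i "s/P0={.*/P0={'weight':(.56,.4,0),'gauge':(.425,.09,1.68)}/" f0.py; python3 f0.py
cat > f1.py <<'E'
from fit import *
# disc (orange inside green), pad, auger
fr={c:load(c+'0') for c in('top','side')}
for c,w in(('top',(150,175,276,300)),('side',(193,215,290,315))):
    h=hsv(fr[c][0])[w[0]:w[1],w[2]:w[3]].astype(int); m=((h[...,0]<25)&(h[...,1]>110)).astype(float)
    q,f=fit([(c,m,w)],M['disc'],np.array([.53,-.28,0]),free_yaw=False); print('disc',c,q.round(4),f,m.sum())
for c,w in(('top',(178,208,203,264)),('side',(178,215,236,260))):
    g=cv2.cvtColor(fr[c][0],cv2.COLOR_RGB2GRAY)[w[0]:w[1],w[2]:w[3]]; d=fr[c][1]
    Z=cloud(c,d)[w[0]:w[1],w[2]:w[3],2]
    m=((Z>.007)&(Z<.03)).astype(np.uint8); m=m.astype(float)
    cv2.imwrite(f'pics/m_{c}_auger.png',m*255)
    q,f=fit([(c,m,w)],M['auger'],np.array([.43,-.1,1.28])); print('auger',c,q[:2].round(4),np.degrees(q[2]).round(2),f,m.sum())
def crop(c,w,k):
    a=cv2.cvtColor(fr[c][0],cv2.COLOR_RGB2BGR)[w[0]:w[1],w[2]:w[3]]; return cv2.resize(a,None,fx=k,fy=k,interpolation=cv2.INTER_NEAREST)
cv2.imwrite('pics/c_nest.png',crop('top',(140,215,255,320),8))
cv2.imwrite('pics/c_nests.png',crop('side',(185,235,260,325),9))
a=crop('top',(175,210,145,265),6);b=crop('side',(150,220,195,265),6)
cv2.imwrite('pics/c_ga.png',a);cv2.imwrite('pics/c_gas.png',b)
E
python3 f1.py
```

```text
weight top [0.5574 0.4027] 0.0 res 3.3 area [77]
weight side [0.5582 0.3994] 0.0 res 4.9 area [49]
weight both [0.5578 0.4022] 0.0 res 9.9 area [77, 49]
gauge top [0.4223 0.0863] 98.87 res 12.7 area [237]
gauge side [0.4229 0.0868] 98.73 res 17.5 area [153]
gauge both [0.4223 0.0861] 98.77 res 30.7 area [237, 153]
disc top [ 0.534  -0.2799  0.    ] 2.079277201076509 99.0
disc side [ 0.5345 -0.2817  0.    ] 2.542622068435217 63.0
auger top [ 0.4309 -0.1002] 72.7 69.74863514033063 226.0
auger side [ 0.4286 -0.1042] 73.26 36.40156862745098 128.0[ WARN:0@0.981] global loadsave.cpp:1063 imwrite_ Unsupported depth image for selected encoder is fallbacked to CV_8U.
```

View pics/c_nest.png

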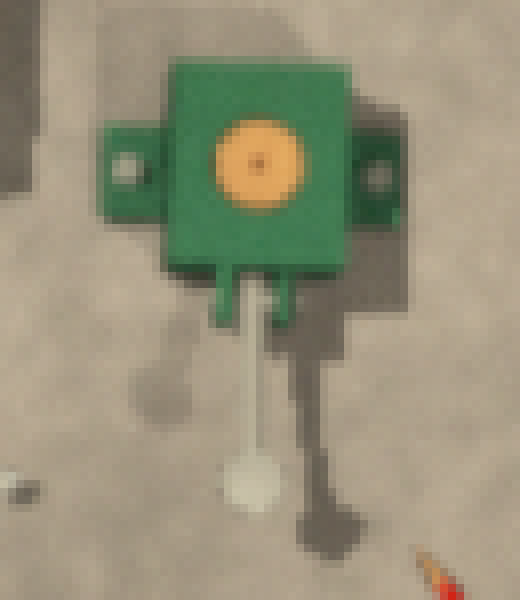

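View pics/c_ga.png

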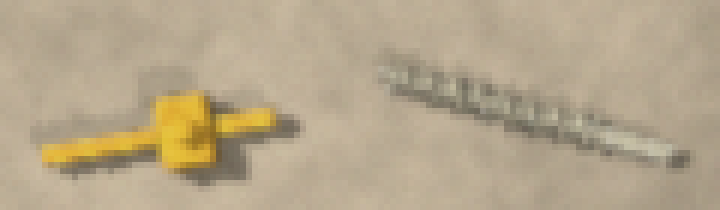

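View pics/c_nests.png

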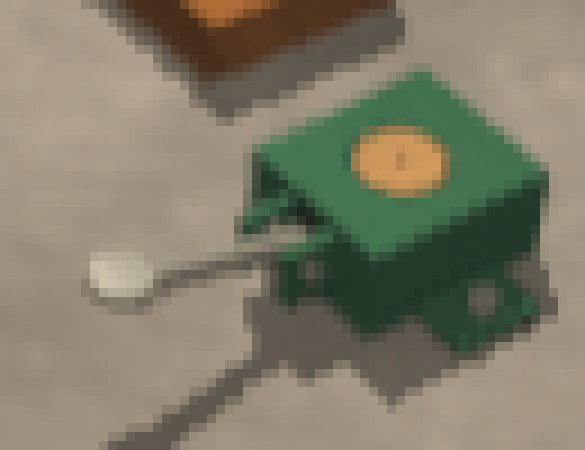

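Run:
```python
from fit import *
print('pad top',atz('top',(200,286.1),.053),'side',atz('side',(185+273/9-.5,260+121/9-.5),.053))
a=atz('top',(201.2-.5,258.8-.5),.010);b=atz('top',(186.5-.5,208-.5),.010); print('aug',a,b,np.linalg.norm(a-b),a+(b-a)*82/169,np.degrees(np.arctan2((b-a)[1],(b-a)[0])))
for c in('top','side'):
    p,d=load(c+'0'); P=cloud(c,d)
    q=P.reshape(-1,3)
    m=(q[:,0]>.66)&(q[:,0]<.85)&(q[:,1]>-.2)&(q[:,1]<.1)&(q[:,2]>.015)&(d.reshape(-1)>0)
    print(c,'behind: x min %.3f y %.3f..%.3f z p95 %.3f'%(np.percentile(q[m,0],2),*np.percentile(q[m,1],[2,98]),np.percentile(q[m,2],95)))
# board yaw from disc-like: pits; bare place projection
fr=load('top0')[0]
B=np.array([.5937,-.0525,np.radians(-3.9)])
def bw(x,y,z): 
    t=B[2]; return [B[0]+x*np.cos(t)-y*np.sin(t),B[1]+x*np.sin(t)+y*np.cos(t),z]
for c,w,k in(('top',(120,172,172,264),8),('side',(140,200,240,310),9)):
    im=cv2.cvtColor(load(c+'0')[0],cv2.COLOR_RGB2BGR)[w[0]:w[1],w[2]:w[3]]
    im=cv2.resize(im,None,fx=k,fy=k,interpolation=cv2.INTER_CUBIC)
    for xx in(-.022,.022):
        for yy in np.arange(-2,3)*.044:
            pts=[bw(xx+.018*np.cos(t),yy+.018*np.sin(t),.03) for t in np.linspace(0,6.28,30)]
            uv=(pix(c,pts)[:,::-1]-[w[2]-.5,w[0]-.5])*k
            cv2.polylines(im,[np.round(uv).astype(np.int32)],True,(0,255,0),1)
    uv=(pix(c,[bw(x,y,.03) for x,y in((-.048,-.12),(-.048,.12),(.048,.12),(.048,-.12))])[:,::-1]-[w[2]-.5,w[0]-.5])*k
    cv2.polylines(im,[np.round(uv).astype(np.int32)],True,(255,0,0),1)
    cv2.imwrite(f'pics/bd_{c}.png',im)
print('bare',bw(-.022,-.044,.03),'auger goal',bw(.108,0,.01),'gauge goal',bw(0,.19,0))
```

```text
pad top [ 0.40382254 -0.27314637  0.053     ] side [ 0.40458164 -0.27509916  0.053     ]
aug [ 0.40487988 -0.18547645  0.01      ] [ 0.45573158 -0.01902708  0.01      ] 0.17404392900151552 [ 0.42955349 -0.10471403  0.01      ] 73.01164405231374
top behind: x min 0.781 y -0.194..0.094 z p95 0.029
side behind: x min 0.778 y -0.196..0.092 z p95 0.026
bare [np.float64(0.5687582730763457), np.float64(-0.09490177187413118), 0.03] auger goal [np.float64(0.7014499021142454), np.float64(-0.0598456513918468), 0.01] gauge goal [np.float64(0.6066229052263972), np.float64(0.13706001297876502), 0]
```

View pics/bd_top.png

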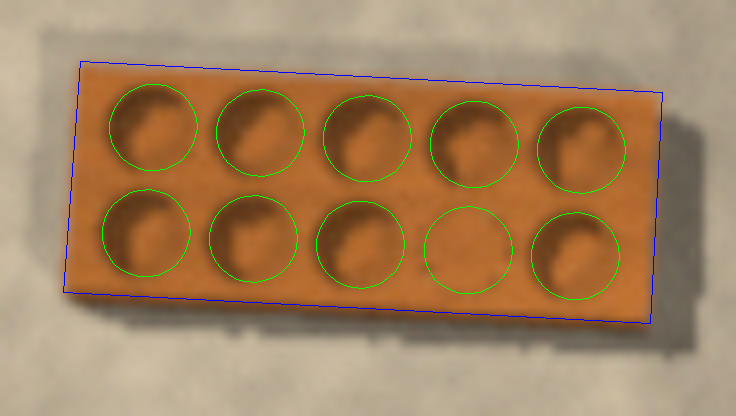

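View pics/bd_side.png

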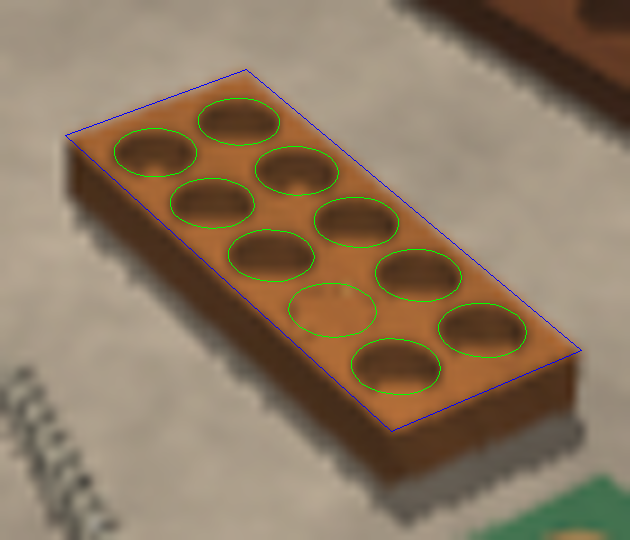

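Call:
carry_out(
  targets=[
    [[0, 0, -0.81, 0, 0, 0, -1], [0, 0, -0.81, 0, 0, 0, -1], [0, 0, -0.81, 0, 0, 0, -1], [0, 0, -0.81, 0, 0, 0, -1], [0, 0, 0, 0.5, 1, 0, -1], [0, 0, 0, 0.5, 1, 0, -1], [0, 0, 0, 0.5, 1, 0, -1], [0, 0, 0, 0.5, 1, 0, -1], [0, 0, 0, 0.5, 1, 0, -1], [0, 0, 0, 0.5, 1, 0, -1], [0, 0, 0, 0.5, 1, 0, -1], [0, 0, 0, 0.5, 1, 0, -1], [0, 0, 0, 0.5, 1, 0, -1], [0, 0, 0, 0.5, 1, 0, -1], [0, 0, 0, 0.5, 1, 0, -1], [0, 0, 0, 0.5, 1, 0, -1], [0, 0, 0, 0.5, 1, 0, -1], [0, 0, 0, 0.5, 1, 0, -1], [0, 0, 0, 0, 1, 0, -1], [0, 0, 0, 0, 1, 0, -1]],
  ],
  squeeze=10,
)

```text
t: 3.5
eef_pos: [0.4696, 0.2055, 0.4046]
ee_rot: [3.142, 0.0, 0.0]
force: [0.3, -0.4, 0.2]
width: 0.0006
```

Call:
carry_out(
  targets=[
    [[0, 0, 0, 0, 1, 0, -1], [0, 0, 0, 0, 1, 0, -1], [0, 0, 0, 0, 1, 0, -1], [0, 0, 0, 0, 1, 0, -1], [0, 0, 0, 0, 1, 0, -1], [0, 0, 0, 0, 1, 0, -1], [0, 0, 0, 0, 1, 0, -1], [0, 0, 0, 0, 1, 0, -1], [0, 0, 0, -0.2, 1, 0.2, -1], [0, 0, 0, -0.2, 1, 0.2, -1], [0, 0, 0, -0.2, 1, 0.2, -1], [0, 0, 0, -0.2, 1, 0.4, -1], [0, 0, 0, -0.3, 1, 0.4, -1], [0, 0, 0, -0.3, 1, 0.4, -1], [0, 0, 0, -0.3, 1, 0.4, -1], [0, 0, 0, -0.3, 1, 0.5, -1], [0, 0, 0, -0.3, 1, 0.5, -1], [0, 0, 0, -0.3, 1, 0.7, -1], [0, 0, 0, 0, 1, 0.7, -1], [0, 0, 0, 0, 0.2, 0.6, -1]],
  ],
)

```text
t: 6.0
eef_pos: [0.4043, -0.2738, 0.2741]
ee_rot: [3.142, -0.0, -0.001]
force: [0.6, -0.0, -0.5]
width: 0.0002
```

Call:
carry_out(
  targets=[
    [[0, 0, 0, 0, 0, 0.5, -1], [0, 0, 0, 0, 0, 0.5, -1], [0, 0, 0, 0, 0, 0.5, -1], [0, 0, 0, 0, 0, 0.2, -1], [0, 0, 0, -0.03, 0, 0.2, -1], [0, 0, 0, -0.03, 0, 0.2, -1], [0, 0, 0, -0.03, 0, 0.2, -1], [0, 0, 0, -0.03, 0, 0.2, -1], [0, 0, 0, -0.03, 0, 0.2, -1], [0, 0, 0, -0.02, 0, 0.1, -1], [0, 0, 0, 0, 0, 0, -1]],
  ],
)

```text
t: 7.38
eef_pos: [0.4014, -0.2727, 0.2062]
ee_rot: [3.141, -0.001, 0.002]
force: [-7.2, 7.7, 25.1]
width: 0.0003
```

Call:
carry_out(
  targets=[
    [[0, 0, 0, 0, 0, -0.5, -1], [0, 0, 0, 0, 0, -1, -1], [0, 0, 0, 0, 0, -1, -1], [0, 0, 0, -1, 0, -1, -1], [0, 0, 0, -1, 0.5, 0, -0.2], [0, 0, 0, 0, 0, 0, -0.2]],
  ],
)

```text
t: 8.12
eef_pos: [0.3502, -0.2856, 0.2928]
ee_rot: [3.141, -0.002, -0.001]
force: [0.2, -0.6, -0.1]
width: 0.0152
```

Run:
```python
from h import *
for c,w in(('top',(140,215,255,320)),('side',(185,235,260,325))):
    p,d=snap(c,c+'1'); a=cv2.cvtColor(p,cv2.COLOR_RGB2BGR)[w[0]:w[1],w[2]:w[3]]
    cv2.imwrite(f'pics/n1_{c}.png',cv2.resize(a,None,fx=7,fy=7,interpolation=cv2.INTER_NEAREST))
print(arm.get_state()['force'])
```

```text
[ 0.16944669 -0.2751824  -0.15537446]
```

View pics/n1_top.png

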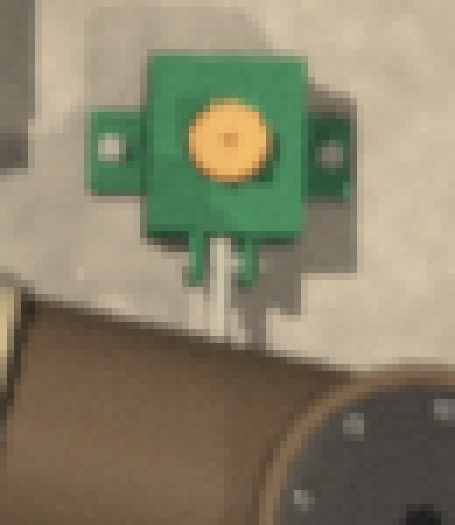

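View pics/n1_side.png

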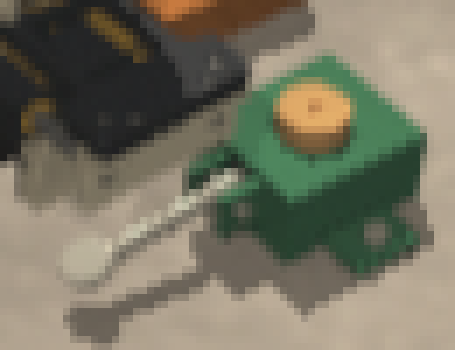

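Run:
```python
from fit import *
for z in(.037,.039):
  pr=[cyl(.018,.042,z+.014)]
  for c,w in(('top',(150,175,276,300)),('side',(193,215,293,315))):
    h=hsv(load(c+'1')[0])[w[0]:w[1],w[2]:w[3]].astype(int); m=((h[...,0]<25)&(h[...,1]>90)).astype(float)
    q,f=fit([(c,m,w)],pr,np.array([.53,-.28,0]),free_yaw=False); print(z,c,q.round(4),f,m.sum())
# pad in side view
h=load('side1')[0]; print(atz('side',(185+262/7-.5,260+88/7-.5),.026), atz('side',(185+262/7-.5,260+88/7-.5),.029))
```

```text
0.037 top [ 0.534  -0.2805  0.    ] 3.4380007689350256 108.0
0.037 side [ 0.5346 -0.2818  0.    ] 4.197431757016532 90.0
0.039 top [ 0.5338 -0.2804  0.    ] 3.297085736255287 108.0
0.039 side [ 0.534  -0.2825  0.    ] 2.5953248750480586 90.0
[ 0.40010668 -0.2778017   0.026     ] [ 0.39810943 -0.28008785  0.029     ]
```

Call:
carry_out(
  targets=[
    [[0, 0, 0, 1, 0, 0, 0.4], [0, 0, 0, 1, -0.18, 0, 0.4], [0, 0, 0, 1, 0, 0, 0.4], [0, 0, 0, 1, 0, 0, 0.4], [0, 0, 0, 1, 0, 0, 0.4], [0, 0, 0, 1, 0, 0, 0.4], [0, 0, 0, 1, 0, 0, 0.4], [0, 0, 0, 0.34, 0, 0, 0.4], [0, 0, 0, 0, 0, 0.7, 0.4], [0, 0, 0, 0, 0, 0.7, 0.4], [0, 0, 0, 0, 0, 0.7, 0.4], [0, 0, 0, 0, 0, 0.4, 0.4], [0, 0, 0, 0, 0, 0.26, 0.4], [0, 0, 0, 0, 0, 0, 0.4]],
  ],
)

```text
t: 9.98
eef_pos: [0.5344, -0.2807, 0.2228]
ee_rot: [-3.142, 0.001, 0.0]
force: [0.2, 0.6, 1.2]
width: 0.0613
```

Call:
carry_out(
  targets=[
    [[0, 0, 0, 0, 0, 0, -0.3], [0, 0, 0, 0, 0, 0, -0.3], [0, 0, 0, 0, 0, 0, -0.3], [0, 0, 0, 0, 0, 0, -0.3], [0, 0, 0, 0, 0, 0, -0.3], [0, 0, 0, 0, 0, 0, -0.3]],
  ],
  squeeze=10,
)

```text
t: 10.72
eef_pos: [0.5346, -0.2806, 0.2234]
ee_rot: [3.141, -0.0, 0.001]
force: [0.2, 0.2, 2.7]
width: 0.0354
```

Call:
carry_out(
  targets=[
    [[0, 0, 0, 0, 0, -0.3, -0.3], [0, 0, 0, 0, 0, -0.7, -0.3], [0, 0, 0, 0, 0, -1, -0.3], [0, 0, 0, 0.2, -0.8, 0, -0.3], [0, 0, 0, 0.2, -0.8, 0, -0.3], [0, 0, 0, 0.2, -0.8, 0, -0.3], [0, 0, 0, 0.2, -0.8, 0, -0.3], [0, 0, 0, 0.2, -0.8, 0, -0.3], [0, 0, 0, 0.2, -0.8, 0, -0.3], [0, 0, 0, 0.2, -0.8, 0, -0.3], [0, 0, 0, 0, -0.8, 0, -0.3], [0, 0, 0, 0, -0.8, 0, -0.3], [0, 0, 0, 0, -0.24, 0, -0.3], [0, 0, 0, 0, 0, 0, -0.3]],
  ],
)

```text
t: 12.48
eef_pos: [0.5693, -0.0941, 0.2733]
ee_rot: [3.142, -0.0, 0.001]
force: [-0.9, 0.0, -0.4]
width: 0.0357
```

Run:
```python
from h import *
for c,w in(('side',(120,240,230,330)),):
    p,d=snap(c,c+'2'); a=cv2.cvtColor(p,cv2.COLOR_RGB2BGR)[w[0]:w[1],w[2]:w[3]]
    cv2.imwrite(f'pics/n2_{c}.png',cv2.resize(a,None,fx=5,fy=5,interpolation=cv2.INTER_CUBIC))
```

```text
(no output)
```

View pics/n2_side.png

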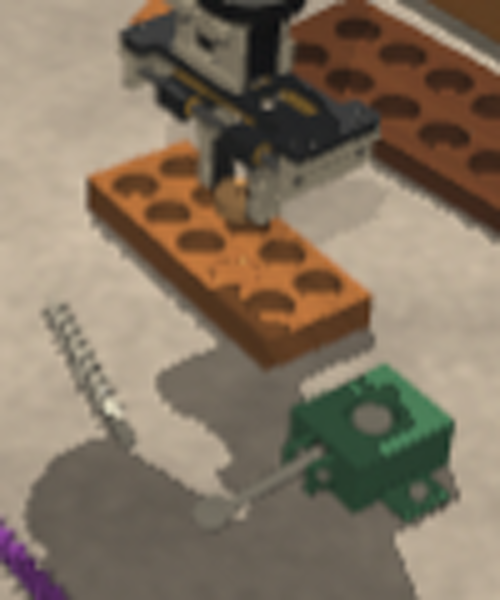

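Run:
```python
from h import *
p,d=load('side2'); w=(145,170,262,295)
a=cv2.cvtColor(p,cv2.COLOR_RGB2BGR)[w[0]:w[1],w[2]:w[3]]
a=cv2.resize(a,None,fx=18,fy=18,interpolation=cv2.INTER_NEAREST)
def circ(P,col):
    uv=(pix('side',P)[:,::-1]-[w[2]-.5,w[0]-.5])*18; cv2.polylines(a,[np.round(uv).astype(np.int32)],True,col,1)
for z,col in((.0895,(0,255,0)),(.1035,(255,0,0))):
    circ([[.5688+.018*np.cos(t),-.0945+.018*np.sin(t),z] for t in np.linspace(0,6.28,40)],col)
cv2.imwrite('pics/d2.png',a)
```

```text
(no output)
```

View pics/d2.png

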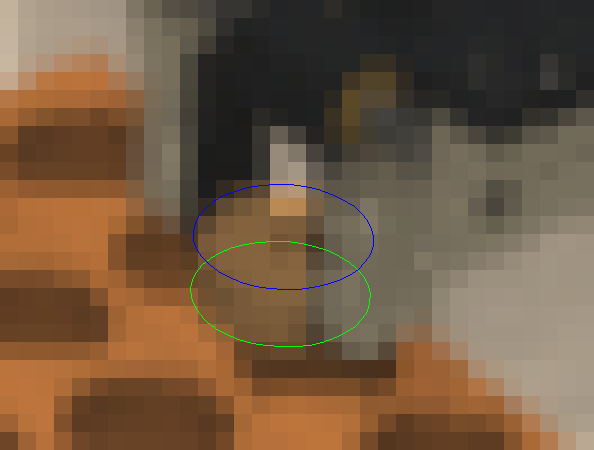

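Call:
carry_out(
  targets=[
    [[0, 0, 0, 0, 0.02, 0.7, -0.3], [0, 0, 0, 0, 0, 0.7, -0.3], [0, 0, 0, 0, 0, 0.4, -0.3], [0, 0, 0, 0, 0, 0.3, -0.3], [0, 0, 0, 0, 0, 0.2, -0.3], [0, 0, 0, 0, 0, 0.06, -0.3], [0, 0, 0, 0, 0, 0, -0.3]],
  ],
)

```text
t: 13.4
eef_pos: [0.5695, -0.0951, 0.2146]
ee_rot: [-3.142, -0.001, 0.001]
force: [0.0, -0.2, -1.0]
width: 0.0353
```

Open gently, rise, and move aside so that the cameras see the disc.

Call:
carry_out(
  targets=[
    [[0, 0, 0, 0, 0, 0, 0.1], [0, 0, 0, 0, 0, 0, 0.4], [0, 0, 0, 0, 0, 0, 0.4], [0, 0, 0, 0, 0, -0.5, 0.4], [0, 0, 0, 0, 0, -1, 0.4], [0, 0, 0, 0, 0, -1, 0.4], [0, 0, 0, 0, -1, -1, 0.4], [0, 0, 0, 0, -1, -0.5, 0.4], [0, 0, 0, 0, -1, 0, 0.4], [0, 0, 0, 0, -1, 0, 0.4], [0, 0, 0, 0, -1, 0, 0.4], [0, 0, 0, 0, -1, 0, 0.4], [0, 0, 0, 0, -1, 0, 0.4], [0, 0, 0, 0, -1, 0, 0.4], [0, 0, 0, 0, -1, 0, 0.4], [0, 0, 0, 0, -1, 0, 0.4], [0, 0, 0, 0, -1, 0, 0.4], [0, 0, 0, 0, -1, 0, 0.4], [0, 0, 0, 0, -1, 0, 0.4]],
  ],
)

```text
t: 15.78
eef_pos: [0.5692, 0.2314, 0.3144]
ee_rot: [-3.142, -0.0, 0.001]
force: [0.4, -0.2, -0.0]
width: 0.0614
```

```bash
cat > look.py <<'E'
import sys
from fit import *
tag=sys.argv[1]
for c,w,k in(('top',(125,170,172,264),8),('side',(140,200,240,310),8)):
    p,d=snap(c,c+tag); a=cv2.cvtColor(p,cv2.COLOR_RGB2BGR)[w[0]:w[1],w[2]:w[3]]
    cv2.imwrite(f'pics/b{tag}_{c}.png',cv2.resize(a,None,fx=k,fy=k,interpolation=cv2.INTER_CUBIC))
print(arm.get_state()['t'],arm.get_state()['eef_pos'])
E
python3 look.py 3
```

```text
15.875 [0.56929899 0.23262728 0.31408646]
```

View pics/b3_top.png

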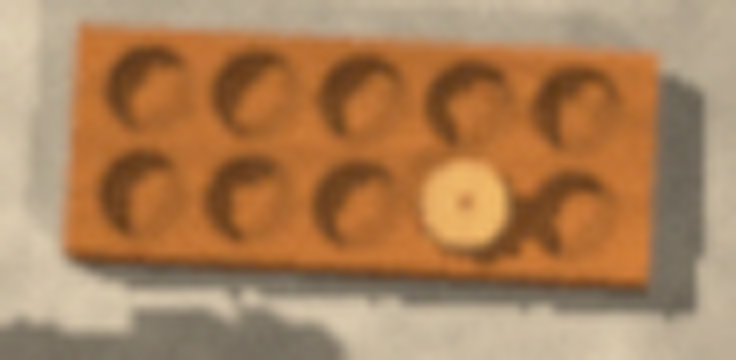

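View pics/b3_side.png

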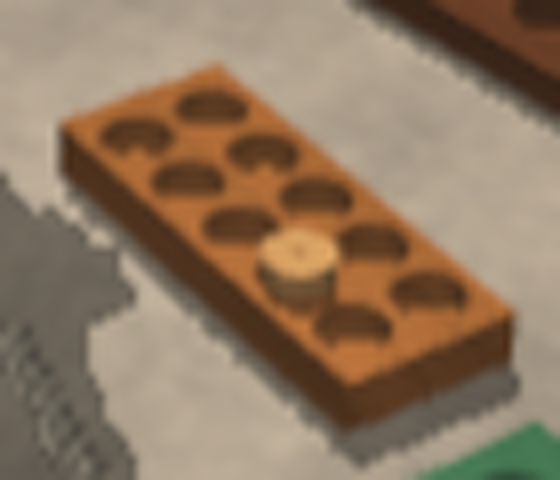

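Run:
```python
from fit import *
for c,w,n in(('top',(142,160,221,239),0),('side',(164,182,268,286),0)):
    h=hsv(load(c+'3')[0])[w[0]:w[1],w[2]:w[3]].astype(int); 
    m=((h[...,2]>205)&(h[...,1]<170)) 
    m=m.astype(float)
    q,f=fit([(c,m,w)],[cyl(.018,.043,.044)],np.array([.5688,-.0949,0]),free_yaw=False); print(c,q.round(4),f,m.sum())
# dots
print('dot top',atz('top',(125+201/8-.5,172+464/8-.5),.044),'side',atz('side',(140+251/8-.5,240+299/8-.5),.044))
```

```text
top [ 0.5702 -0.0941  0.    ] 7.489150326797386 84.0
side [ 0.5695 -0.0959  0.    ] 12.735563244905805 31.0
dot top [ 0.57015286 -0.09394347  0.044     ] side [ 0.56968757 -0.09559616  0.044     ]
```

Call:
carry_out(
  targets=[
    [[0, 0, 0, -0.06, -1, 0.5, 0.4], [0, 0, 0, -0.2, -1, 0.5, 0.4], [0, 0, 0, -0.2, -1, 0.5, 0.4], [0, 0, 0, 0, -1, 0, 0.4], [0, 0, 0, 0, -1, 0, 0.4], [0, 0, 0, 0, -1, 0, 0.4], [0, 0, 0, 0, -0.74, 0, 0.4], [0, 0, 0, 0, 0, 1, 0.4], [0, 0, 0, 0, 0, 1, 0.4], [0, 0, 0, 0, 0, 0.7, 0.4], [0, 0, 0, 0, 0, 0.4, 0.4], [0, 0, 0, 0, 0, 0.23, 0.4], [0, 0, 0, 0, 0, 0, 0.4]],
  ],
)

```text
t: 17.5
eef_pos: [0.5577, 0.3984, 0.1935]
ee_rot: [-3.142, -0.0, 0.001]
force: [0.2, -0.6, 0.4]
width: 0.0609
```

Call:
carry_out(
  targets=[
    [[0, 0, 0, 0, -0.1, 0, 0.4], [0, 0, 0, 0, 0, 0, 0], [0, 0, 0, 0, 0, 0, -0.3], [0, 0, 0, 0, 0, 0, -0.6], [0, 0, 0, 0, 0, 0, -0.7], [0, 0, 0, 0, 0, 0, -0.7], [0, 0, 0, 0, 0, 0, -0.7]],
  ],
  squeeze=20,
)

```text
t: 18.38
eef_pos: [0.5576, 0.401, 0.1935]
ee_rot: [-3.141, -0.0, 0.001]
force: [-0.4, 0.6, 0.8]
width: 0.0199
```

Call:
carry_out(
  targets=[
    [[0, 0, 0, 0, 0, -0.2, -0.7], [0, 0, 0, 0, 0, -1, -0.7], [0, 0, 0, 0, 0, -1, -0.7], [0, 0, 0, 0, 0.5, -1, -0.7], [0, 0, 0, 0, 0.84, 0, -0.7], [0, 0, 0, 0.1, 1, 0, -0.7], [0, 0, 0, 0.1, 1, 0, -0.7], [0, 0, 0, 0.1, 1, 0, -0.7], [0, 0, 0, 0.1, 1, 0, -0.7], [0, 0, 0, 0.09, 1, 0, -0.7], [0, 0, 0, 0, 1, 0, -0.7], [0, 0, 0, 0, 1, 0, -0.7], [0, 0, 0, 0, 1, 0, -0.7], [0, 0, 0, 0, 1, 0, -0.7], [0, 0, 0, 0, 1, 0, -0.7], [0, 0, 0, 0, 1, 0, -0.7], [0, 0, 0, 0, 1, 0, -0.7], [0, 0, 0, 0, 1, 0, -0.7], [0, 0, 0, 0, 1, 0, -0.7], [0, 0, 0, 0, 1, 0, -0.7]],
  ],
)

```text
t: 20.88
eef_pos: [0.5698, -0.0092, 0.2735]
ee_rot: [-3.142, -0.0, 0.001]
force: [-0.3, -0.9, -1.7]
width: 0.0196
```

Call:
carry_out(
  targets=[
    [[0, 0, 0, 0, 1, 0, -0.7], [0, 0, 0, 0, 1, 0, -0.7], [0, 0, 0, 0, 0.5, 0, -0.7], [0, 0, 0, 0, 0, 0, -0.7], [0, 0, 0, 0, 0, 0, -0.7]],
  ],
)

```text
t: 21.5
eef_pos: [0.5701, -0.0699, 0.2734]
ee_rot: [-3.142, -0.0, 0.001]
force: [1.5, 0.6, -1.1]
width: 0.0198
```

```bash
python3 look.py 4
```

```text
21.6 [ 0.57013682 -0.06958169  0.27343994]
```

View pics/b4_side.png

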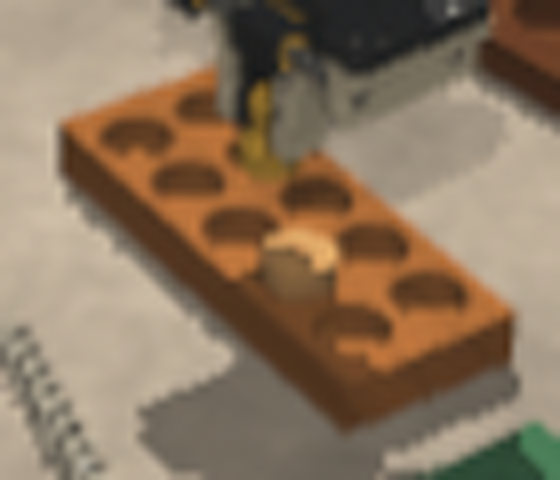

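Call:
carry_out(
  targets=[
    [[0, 0, 0, 0, 0.5, 0, -0.7], [0, 0, 0, 0, 0.51, 0, -0.7], [0, 0, 0, 0, 0, 0.5, -0.7], [0, 0, 0, 0, 0, 0.4, -0.7], [0, 0, 0, 0, 0, 0.3, -0.7], [0, 0, 0, 0, 0, 0.15, -0.7], [0, 0, 0, 0, 0, 0.07, -0.7], [0, 0, 0, 0, 0, 0, -0.7]],
  ],
)

```text
t: 22.6
eef_pos: [0.5702, -0.0952, 0.238]
ee_rot: [3.142, -0.0, 0.001]
force: [0.1, -0.2, -2.0]
width: 0.0196
```

Call:
carry_out(
  targets=[
    [[0, 0, 0, 0, 0, 0.03, -0.7], [0, 0, 0, 0, 0, 0, -0.7]],
  ],
)

```text
t: 22.85
eef_pos: [0.5703, -0.0953, 0.2375]
ee_rot: [-3.142, -0.001, 0.001]
force: [-0.7, 0.3, 0.3]
width: 0.0198
```

Call:
carry_out(
  targets=[
    [[0, 0, 0, 0, 0, 0, -0.4], [0, 0, 0, 0, 0, 0, 0], [0, 0, 0, 0, 0, 0, 0.4], [0, 0, 0, 0, 0, 0, 0.4], [0, 0, 0, 0, 0, -0.4, 0.4], [0, 0, 0, 0, 0, -1, 0.4], [0, 0, 0, 0, 0, -1, 0.4], [0, 0, 0, 0, 0, -1, 0.4], [0, 0, 0, -0.5, -1, 0, 0.4], [0, 0, 0, -0.5, -1, 0, 0.4], [0, 0, 0, -0.5, -1, 0, 0.4], [0, 0, 0, -0.5, -1, 0, 0.4], [0, 0, 0, -0.5, -1, 0, 0.4], [0, 0, 0, -0.5, -1, 0, 0.4], [0, 0, 0, -0.5, -1, 0, 0.4], [0, 0, 0, -0.4, -0.24, 0, 0.4], [0, 0, 0, 0, 0, 0, 0.4]],
  ],
)

```text
t: 24.98
eef_pos: [0.472, 0.0856, 0.3227]
ee_rot: [-3.141, -0.0, 0.002]
force: [-0.5, -1.3, -0.6]
width: 0.0617
```

```bash
python3 look.py 5
python3 - <<'E'
from fit import *
s=arm.get_state(); print(s['q'].round(3),s['eef_pos'].round(4),s['ee_rot'].round(3))
for c,w in(('top',(135,162,218,245)),('side',(150,185,265,292))):
    h=hsv(load(c+'5')[0])[w[0]:w[1],w[2]:w[3]].astype(int)
    m=((h[...,0]>20)&(h[...,0]<40)&(h[...,1]>130)).astype(float)
    q,f=fit([(c,m,w)],M['weight'],np.array([.5699,-.0949,0]),z=.044,free_yaw=False); print(c,q.round(4),f,m.sum())
E
```

```text
25.075 [0.47264681 0.08524905 0.32250982]
[ 0.589  0.111 -0.522  0.    -0.937  0.982] [0.4726 0.0852 0.3225] [-3.141e+00 -1.000e-03  1.000e-03]
top [ 0.571 -0.094  0.   ] 31.442737408688966 37.0
side [ 0.5858 -0.0822  0.    ] 68.05122645136485 4.0
```

View pics/b5_side.png

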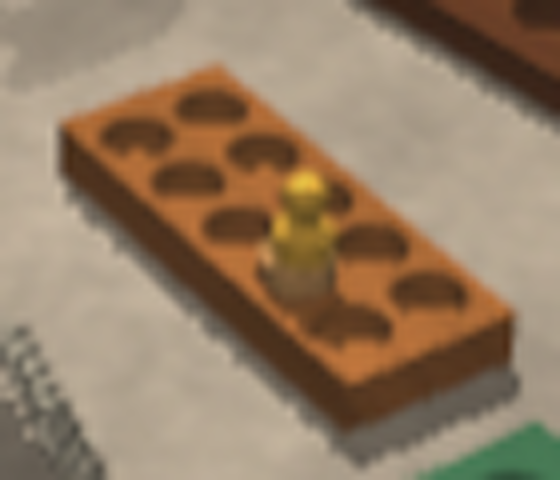

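View pics/b5_top.png

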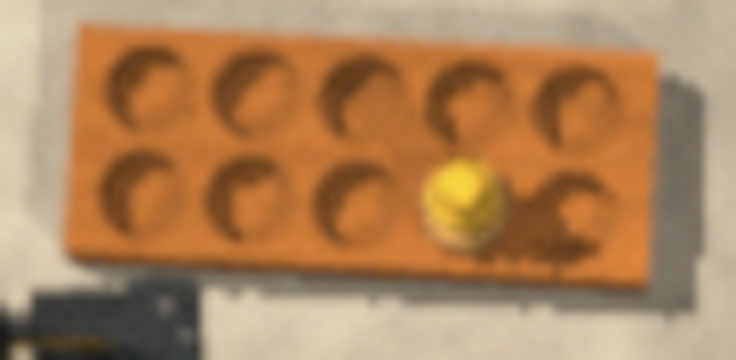

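Call:
carry_out(
  targets=[
    [[0, 0, 0, -1, -0.04, 0, 0.5], [0, 0, 0, -1, 0, 0, 0.5], [0, 0, 1, 0, 0, 0.4, 0.5], [0, 0, 1, 0, 0, 0.4, 0.5], [0, 0, 1, 0, 0, 0.4, 0.5], [0, 0, 1, 0, 0, 0.4, 0.5], [0, 0, 1, 0, 0, 0.4, 0.5], [0, 0, 1, 0, 0, 0.4, 0.5], [0, 0, 1, 0, 0, 0.4, 0.5], [0, 0, 1, 0, 0, 0.4, 0.5], [0, 0, 1, 0, 0, 0, 0.5], [0, 0, 1, 0, 0, 0, 0.5], [0, 0, 0.15, 0, 0, 0, 0.5], [0, 0, 0, 0, 0, 0, 0.5]],
  ],
)

```text
t: 26.82
eef_pos: [0.4227, 0.0863, 0.2422]
ee_rot: [3.142, -0.0, -1.415]
force: [0.7, -0.0, -0.1]
width: 0.0656
```

Call:
carry_out(
  targets=[
    [[0, 0, 0, 0, 0, 0.8, 0.5], [0, 0, 0, 0, 0, 0.8, 0.5], [0, 0, 0, 0, 0, 0.5, 0.5], [0, 0, 0, 0, 0, 0.25, 0.5], [0, 0, 0, 0, 0, 0.12, 0.5], [0, 0, 0, 0, 0, 0, 0.2], [0, 0, 0, 0, 0, 0, -0.2], [0, 0, 0, 0, 0, 0, -0.2], [0, 0, 0, 0, 0, 0, -0.2], [0, 0, 0, 0, 0, 0, -0.2], [0, 0, 0, 0, 0, 0, -0.2]],
  ],
  squeeze=40,
)

```text
t: 28.2
eef_pos: [0.4226, 0.0867, 0.1807]
ee_rot: [-3.141, 0.0, -1.416]
force: [-1.7, 1.5, 5.4]
width: 0.0399
```

Call:
carry_out(
  targets=[
    [[0, 0, 0, 0, 0, -0.4, -0.2], [0, 0, 0, 0, 0, -1, -0.2], [0, 0, 0, 0, 0, -1, -0.2], [0, 0, 0.85, 0, 0, -0.4, -0.2], [0, 0, 1, 0, 0, 0, -0.2], [0, 0, 1, 0, 0, 0, -0.2], [0, 0, 1, 0, 0, 0, -0.2], [0, 0, 1, 0, 0, 0, -0.2], [0, 0, 1, 0, 0, 0, -0.2], [0, 0, 1, 0, 0, 0, -0.2], [0, 0, 1, 0, 0, 0, -0.2], [0, 0, 1, 0, 0, 0, -0.2], [0, 0, 1, 0, 0, 0, -0.2], [0, 0, 1, 0, 0, 0, -0.2], [0, 0, 1, 0, 0, 0, -0.2], [0, 0, 1, 0, 0, 0, -0.2], [0, 0, 0, 0, 0, 0, -0.2]],
  ],
)

```text
t: 30.32
eef_pos: [0.4223, 0.0864, 0.2506]
ee_rot: [-3.142, -0.0, 3.073]
force: [0.5, 0.3, -3.1]
width: 0.0399
```

Call:
carry_out(
  targets=[
    [[0, 0, 0, -0.5, 0.1, 0, -0.2], [0, 0, 0, -1, 0.4, 0, -0.2], [0, 0, 0, -1, 0.4, 0, -0.2], [0, 0, 0, -1, 0.4, 0, -0.2], [0, 0, 0, -1, 0.4, 0, -0.2], [0, 0, 0, -1, 0.4, 0, -0.2], [0, 0, 0, -1, 0.4, 0, -0.2], [0, 0, 0, -0.72, 0.03, 0, -0.2], [0, 0, 0, 0, 0, 1, -0.2], [0, 0, 0, 0, 0, 0.8, -0.2], [0, 0, 0, 0, 0, 0.4, -0.2], [0, 0, 0, 0, 0, 0.3, -0.2], [0, 0, 0, 0, 0, 0, -0.2]],
  ],
)

```text
t: 31.95
eef_pos: [0.6071, 0.1372, 0.1877]
ee_rot: [-3.141, -0.0, 3.073]
force: [-0.7, 0.4, -3.0]
width: 0.0395
```

Call:
carry_out(
  targets=[
    [[0, 0, 0, 0, 0, 0.18, -0.2], [0, 0, 0, 0, 0, 0.08, -0.2], [0, 0, 0, 0, 0, 0.02, -0.2], [0, 0, 0, 0, 0, 0, -0.2]],
  ],
)

```text
t: 32.45
eef_pos: [0.607, 0.1372, 0.1811]
ee_rot: [3.142, 0.0, 3.072]
force: [0.5, -0.3, -3.4]
width: 0.0396
```

Call:
carry_out(
  targets=[
    [[0, 0, 0, 0, 0, 0.03, -0.2], [0, 0, 0, 0, 0, 0, -0.2]],
  ],
)

```text
t: 32.7
eef_pos: [0.607, 0.1372, 0.1808]
ee_rot: [3.141, 0.0, 3.073]
force: [-2.9, 0.1, 4.4]
width: 0.0397
```

Call:
carry_out(
  targets=[
    [[0, 0, 0, 0, 0, 0, 0], [0, 0, 0, 0, 0, 0, 0.3], [0, 0, 0, 0, 0, 0, 0.3], [0, 0, 0, 0, 0, 0, 0.3], [0, 0, 0, 0, 0, -0.4, 0.3], [0, 0, 0, 0, 0, -1, 0.3], [0, 0, 0, 0, 0, -1, 0.3], [0, 0, 0, 0, 0, -1, 0.3], [0, 0, -1, 0, 0, -1, 0.3], [0, 0, -1, 0, 0, 0, 0.3], [0, 0, -1, 0, 0, 0, 0.3], [0, 0, -1, 0, 0, 0, 0.3], [0, 0, -1, 0, 0, 0, 0.3], [0, 0, -1, 0, 0, 0, 0.3], [0, 0, -1, 0, 0, 0, 0.3], [0, 0, -1, 0, 0, 0, 0.3], [0, 0, -1, 0, 0, 0, 0.3], [0, 0, -0.6, 0, 0, 0, 0.3], [0, 0, 0, 0, 0, 0, 0.3]],
  ],
)

```text
t: 35.08
eef_pos: [0.607, 0.1372, 0.2909]
ee_rot: [-3.141, 0.0, -1.871]
force: [0.0, -0.4, -0.4]
width: 0.0569
```

Run:
```python
from fit import *
s=arm.get_state(); print(s['t'],s['eef_pos'].round(4),np.degrees(s['ee_rot'][2]).round(2))
for c,w in(('top',(178,208,203,264)),('side',(178,215,232,262))):
    p,d=snap(c,c+'6'); a=cv2.cvtColor(p,cv2.COLOR_RGB2BGR)[w[0]:w[1],w[2]:w[3]]
    lab=cv2.cvtColor(p,cv2.COLOR_RGB2LAB)[w[0]:w[1],w[2]:w[3]].astype(int)
    # auger: less yellow (b lower)
    m=(lab[...,2]<lab[...,2].max()*0+np.percentile(lab[...,2],50)-4).astype(np.uint8)
    print(c,np.percentile(lab[...,2],[2,10,50,90]))
    q,f=fit([(c,m.astype(float),w)],M['auger'],np.array([.4295,-.104,np.radians(73)])); print('auger',c,q[:2].round(4),np.degrees(q[2]).round(2),f,m.sum())
    r=(render(c,M['auger'],[.4293,-.1045,np.radians(73)],w)*255).astype(np.uint8)
    k=9
    a=cv2.resize(a,None,fx=k,fy=k,interpolation=cv2.INTER_NEAREST)
    cs,_=cv2.findContours((cv2.resize(r,None,fx=k,fy=k)>127).astype(np.uint8),cv2.RETR_EXTERNAL,cv2.CHAIN_APPROX_NONE); cv2.drawContours(a,cs,-1,(0,0,255),1)
    cv2.imwrite(f'pics/au_{c}.png',a)
```

```text
35.075 [0.607  0.1372 0.2909] -107.2
top [136. 137. 138. 143.]
auger top [ 0.43   -0.1039] 71.6 243.32453671664746 0
side [134.  135.  136.  138.1]
auger side [0.4962 0.021 ] -11.03 0.0 0
```

View pics/au_top.png

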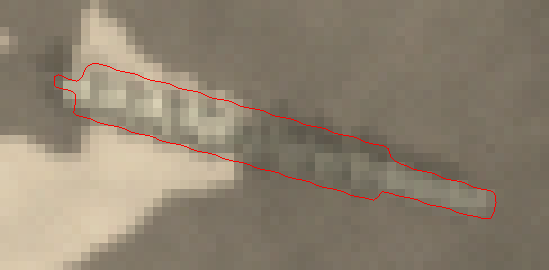

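View pics/au_side.png

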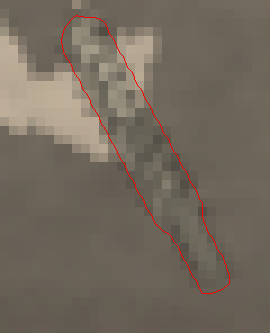

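View pics/side6.png

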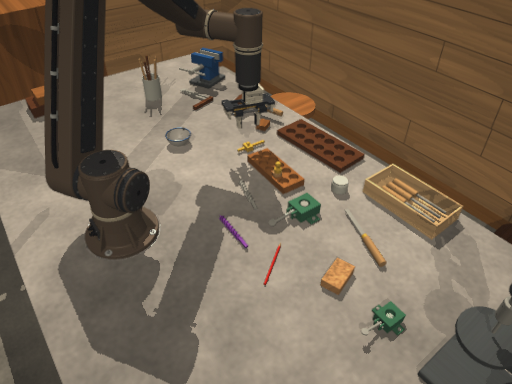

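Call:
carry_out(
  targets=[
    [[0, 0, 0, 0.34, 0, 0, 0.2], [0, 0, 0, 1, 0.4, 0, 0.2], [0, 0, 0, 1, 0.4, 0, 0.2], [0, 0, 0, 1, 0.4, 0, 0.2], [0, 0, 0, 1, 0.4, 0, 0.2], [0, 0, 0, 1, 0.4, 0, 0.2], [0, 0, 0, 1, 0.4, 0, 0.2], [0, 0, 0, 1, 0.4, 0, 0.2], [0, 0, 0, 1, 0.4, 0, 0.2], [0, 0, 0, 1, 0.4, 0, 0.2], [0, 0, 0, 1, 0.33, 0, 0.2], [0, 0, 0, 1, 0, 0.5, 0.2], [0, 0, 0, 0, 0, 1, 0.2], [0, 0, 0, 0, 0, 1, 0.2], [0, 0, 0, 0, 0, 0.5, 0.2], [0, 0, 0, 0, 0, 0, 0.2]],
  ],
)

```text
t: 37.17
eef_pos: [0.429, -0.105, 0.2147]
ee_rot: [3.14, -0.001, -1.871]
force: [0.2, -0.2, 0.7]
width: 0.0521
```

Call:
carry_out(
  targets=[
    [[0, 0, 0, 0, 0, 0.6, 0.2], [0, 0, 0, 0, 0, 0.4, 0.2], [0, 0, 0, 0, 0, 0.25, 0.2], [0, 0, 0, 0, 0, 0.12, 0.2], [0, 0, 0, 0, 0, 0, 0], [0, 0, 0, 0, 0, 0, -0.3], [0, 0, 0, 0, 0, 0, -0.7], [0, 0, 0, 0, 0, 0, -0.7], [0, 0, 0, 0, 0, 0, -0.7], [0, 0, 0, 0, 0, 0, -0.7]],
  ],
  squeeze=30,
)

```text
t: 38.42
eef_pos: [0.4295, -0.1047, 0.181]
ee_rot: [-3.141, 0.0, -1.87]
force: [-0.8, 0.9, 3.5]
width: 0.0194
```

Call:
carry_out(
  targets=[
    [[0, 0, 0, 0, 0, -0.2, -0.7], [0, 0, 0, 0, 0, -1, -0.7], [0, 0, 0, 0, 0, -1, -0.7], [0, 0, 0, 0, 0, -1, -0.7], [0, 0, -0.65, 0, 0, -1, -0.7], [0, 0, -1, 0, 0, -1, -0.7], [0, 0, 0, 0, 0, 0, -0.7]],
  ],
)

```text
t: 39.3
eef_pos: [0.4298, -0.1046, 0.3127]
ee_rot: [-3.138, 0.001, -1.639]
force: [-0.1, -0.6, -1.5]
width: 0.0194
```

Call:
carry_out(
  targets=[
    [[0, 0, 0, 0, -0.73, 0, -0.7], [0, 0, 0, -0.3, -1, 0, -0.7], [0, 0, 0, -0.3, -1, 0, -0.7], [0, 0, 0, -0.3, -1, 0, -0.7], [0, 0, 0, -0.3, -1, 0, -0.7], [0, 0, 0, -0.3, -1, 0, -0.7], [0, 0, 0, -0.3, -1, 0, -0.7], [0, 0, 0, -0.3, -1, 0, -0.7], [0, 0, 0, -0.3, -1, 0, -0.7], [0, 0, 0, -0.13, -1, 0, -0.7], [0, 0, 0, 0, -1, 0, -0.7], [0, 0, 0, 0, 0, 0.5, -0.7], [0, 0, 0, 0, 0, 1, -0.7], [0, 0, 0, 0, 0, 1, -0.7], [0, 0, 0, 0, 0, 0.5, -0.7], [0, 0, 0, 0, 0, 0, -0.7]],
  ],
)

```text
t: 41.3
eef_pos: [0.701, -0.0603, 0.2341]
ee_rot: [3.139, -0.001, -1.641]
force: [0.8, -0.4, -0.9]
width: 0.0197
```

Call:
carry_out(
  targets=[
    [[0, 0, 0, 0.02, -0.02, 0.8, -0.7], [0, 0, 0, 0, 0, 0.6, -0.7], [0, 0, 0, 0, 0, 0.4, -0.7], [0, 0, 0, 0, 0, 0.2, -0.7], [0, 0, 0, 0, 0, 0.1, -0.7], [0, 0, 0, 0, 0, 0.03, -0.7], [0, 0, 0, 0, 0, 0, -0.7]],
  ],
)

```text
t: 42.18
eef_pos: [0.702, -0.0606, 0.1831]
ee_rot: [-3.141, 0.0, -1.64]
force: [0.8, -0.4, -1.4]
width: 0.0197
```

Call:
carry_out(
  targets=[
    [[0, 0, 0, -0.03, 0, 0.05, -0.7], [0, 0, 0, 0, 0, 0.04, -0.7], [0, 0, 0, 0, 0, 0, -0.7]],
  ],
)

```text
t: 42.55
eef_pos: [0.702, -0.0598, 0.1812]
ee_rot: [-3.141, 0.0, -1.64]
force: [-2.5, 0.5, 4.7]
width: 0.0192
```

Contact with the bench. Release, rise, and clear the view.

Call:
carry_out(
  targets=[
    [[0, 0, 0, 0, 0, 0, -0.5], [0, 0, 0, 0, 0, 0, -0.3], [0, 0, 0, 0, 0, 0, -0.1], [0, 0, 0, 0, 0, 0, -0.1], [0, 0, 0, 0, 0, -0.4, -0.1], [0, 0, 0, 0, 0, -1, -0.1], [0, 0, 0, 0, 0, -1, -0.1], [0, 0, 0, 0, 0, -1, -0.1], [0, 0, 0, 0, 0, -1, -0.1], [0, 0, 0, 0, 0, -1, -0.1], [0, 0, 0, 0, 0, -1, -0.1], [0, 0, 0, -1, 0.2, -1, -0.1], [0, 0, 0, -1, 0.2, 0, -0.1], [0, 0, 0, -1, 0.2, 0, -0.1], [0, 0, 0, -1, 0.2, 0, -0.1], [0, 0, 0, -1, 0.2, 0, -0.1], [0, 0, 0, -1, 0.2, 0, -0.1], [0, 0, 0, -1, 0.2, 0, -0.1], [0, 0, 0, -1, 0.2, 0, -0.1], [0, 0, 0, -1, 0.2, 0, -0.1]],
  ],
)

```text
t: 45.05
eef_pos: [0.6723, 0.1694, 0.3654]
ee_rot: [3.142, -0.0, -1.64]
force: [-0.2, -0.2, 0.7]
width: 0.04
```

Call:
carry_out(
  targets=[
    [[0, 0, 0, -1, 0.2, 0, -0.1], [0, 0, 0, -1, 0.2, 0, -0.1], [0, 0, 0, -1, 0.2, 0, -0.1], [0, 0, 0, -1, 0.2, 0, -0.1], [0, 0, 0, -1, 0.2, 0, -0.1], [0, 0, 0, -1, 0.2, 0, -0.1], [0, 0, 0, -1, 0.2, 0, -0.1], [0, 0, 0, -1, 0.2, 0, -0.1], [0, 0, 0, -1, 0.2, 0, -0.1], [0, 0, 0, -1, 0.2, 0, -0.1], [0, 0, 0, 0, 0, 0, -0.1]],
  ],
)

```text
t: 46.42
eef_pos: [0.6394, 0.423, 0.3648]
ee_rot: [3.141, -0.0, -1.638]
force: [0.6, -0.3, 0.1]
width: 0.0397
```

Run:
```python
from fit import *
s=arm.get_state(); print(s['t'],s['eef_pos'].round(4),s['force'].round(1))
B=np.array([.5937,-.0525,np.radians(-3.9)])
def bw(x,y,yaw=0): 
    t=B[2]; return [B[0]+x*np.cos(t)-y*np.sin(t),B[1]+x*np.sin(t)+y*np.cos(t),t+yaw]
L=[('auger',bw(.108,0,np.pi/2),0),('gauge',bw(0,.19),0),('weight',bw(-.022,-.044),.044),('board',B,0)]
for c,w,k in(('top',(85,185,140,270),6),('side',(110,210,200,310),6)):
    p,d=snap(c,c+'7'); a=cv2.cvtColor(p,cv2.COLOR_RGB2BGR)[w[0]:w[1],w[2]:w[3]]
    a=cv2.resize(a,None,fx=k,fy=k,interpolation=cv2.INTER_CUBIC); cv2.imwrite(f'pics/f_{c}_raw.png',a)
    for n,q,z in L:
        r=(render(c,M[n],q,w,z)*255).astype(np.uint8)
        cs,_=cv2.findContours((cv2.resize(r,None,fx=k,fy=k)>127).astype(np.uint8),cv2.RETR_EXTERNAL,cv2.CHAIN_APPROX_NONE); cv2.drawContours(a,cs,-1,(255,0,0),1)
    cv2.imwrite(f'pics/f_{c}.png',a)
```

```text
46.425 [0.6394 0.423  0.3648] [ 0.6 -0.3  0.1]
```

View pics/f_top.png

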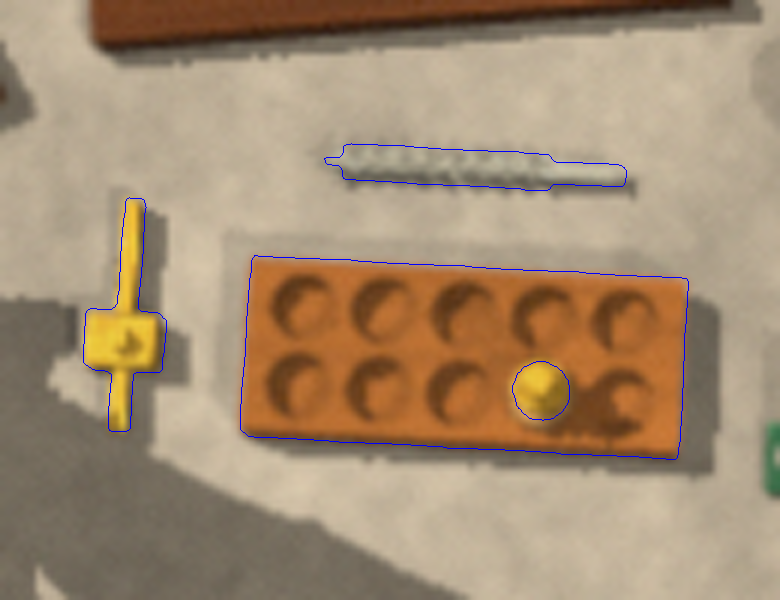

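View pics/f_side.png

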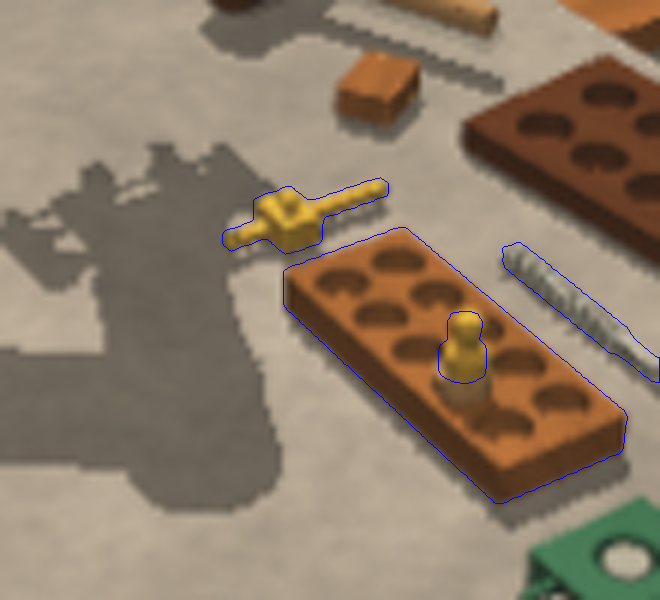

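View pics/top7.png

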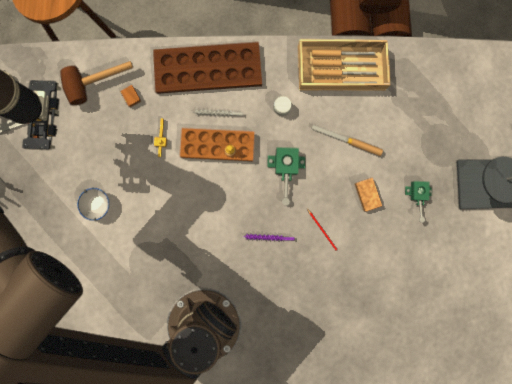

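```bash
python3 -c "
from station import arm
print(arm.job_done()); print(arm.get_state()['t'])"
```

```text
the job is handed in; nothing more can be done
None
the job is handed in; nothing more can be done
```

I did the job in the order asked and handed it in at about 46.4 s. I got no verdict back.

**What I did**
- **Lever:** I pressed it until it resisted with about 25 N. It stopped with the fingertips about 28 mm above the bench, where 26 mm was expected. The camera fit showed the disc standing 11 mm out of the nest, and it lifted out freely.
- **Disc and weight:** I laid the disc on the bare place and stood the brass weight on top.
- **Gauge and auger:** I laid the gauge left of the board, its long beam pointing to the back. I laid the steel auger behind the board, parallel to the long edge.

**Last checks**
- **Both cameras:** in the last pictures, outlines drawn at the wanted poses matched the weight, gauge and auger to within about 1–2 mm. The bowl stood where it was, and the gripper was well clear of everything.
- **Disc:** it measured about 1 mm off the bare place, towards the back. After placing the weight I did not measure the disc again.
- **Disagreements:** the two cameras differed by up to 2 mm in y for the disc and 3 mm for the weight's starting place; I used the averages. The side-camera fit of the placed weight failed because too few pixels matched, so that check rests on the overlays.
- **Auger before gripping:** its automatic image fit also failed there. I took its position from its visible ends and confirmed it with an overlay.

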